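# Hold a weighted flap at dead centre

## Robot

A 6-joint arm with a two-finger parallel gripper is mounted at the origin on the work surface. World frame = base frame: x ahead of the robot, y to its left, z up, the work surface at z = 0. Lengths are in m, angles in rad, forces in N, time in s.
With the tool pointing down it reaches from about 0.35 to 0.975 m from the base axis. Payload 4.9 kg.
Tool frame: the origin (TCP) lies at the very end of the fingers, on their centre line; the grasp point (between the pads) lies 19 mm behind it (manip.hold_point_z is the distance from the TCP to the grasp point, in m); z points along the fingers, x is the direction in which the jaws open and shut, and the axes are right-handed (so a half turn about z gives the same grasp; the last joint's range is limited). The gripper opens to 85 mm and grips with 20 to 120 N. Pads are 22 mm wide; open, the fingers measure 114 mm over their backs; the gripper's body (76 mm by 85 mm) begins 54 mm behind the grasp point. The pads swing forward as they close: fully open they stand 13 mm farther back than shut.
Start: joints at [1.229, 0.053, 1.613, -0, 1.476, -0.119], TCP at [0.138, 0.61, 0.231] pointing down, gripper open.
Joint ranges: [-3.01, 3.01], [-1.01, 2.22], [0.06, 2.58], [-1.02, 4.17], [0.09, 2.62], [-3.14, 3.14]. Speed limits (rad/s): [2.57, 2.57, 3.14, 3.14, 3.14, 3.14].

## Interface

Orientations are given as a unit quaternion [w, x, y, z].
In Python, from plant import manip gives the robot as it stands.
- The arm moves only by the shell command python3 -m handwheel 'ROWS' [OPENING]. ROWS is JSON, a list of rows, each an object of numbers: "dx", "dy", "dz": the shift along the tool's x, y, z in m; "ax", "ay", "az": the turn, a rotation vector about the tool's x, y, z in rad. In form: [{"dx": .., "dy": .., "dz": .., "ax": .., "ay": .., "az": ..}, ...]. A call has 1 to 5 rows; each row is the pose to reach, as a shift and turn from the pose commanded when the call began, along the tool's axes at that moment; what a row does not reach only later rows make up. A row lasts 1/8 s, in which the tool goes at most 62.5 mm and 10.7 degrees, less where a joint would pass 70% of its speed; a pose out of reach is approached as far as the arm can. A call with a gripper value outside its range is refused whole. OPENING is the closure in counts, from 0 (fully open) to 255 (shut), set as the call begins (- or left out, the last holds). The fingers move at their own pace and stop on an object; the grip force is fixed at half the most. Time passes only in rows, so rows that repeat a pose let the fingers close. It gives the time, the measured TCP pose, the force and the opening at its end, in the units of the state.
- manip.state(): the state, without advancing time (a new reading comes with each control period).
- manip.grab_frame(name): name is "scene" or "side" or "wrist"; returns a dict with "image" (420x560x3 uint8, blue, green, red), "z_map" (420x560 float32, m along the optical axis (not along the pixel's ray), 0 where there is no reading), "K" (3x3 intrinsics, pixels), "k1" (the pictures are not rectified: a ray, as slopes to the right and down, at radius r is drawn at 1 + k1 r^2 times it, then the intrinsics apply), "xyz" and "rotation" of the camera in the world. Camera axes: x right, y up, looking along -z (the intrinsics and any distortion apply to the point x, -y, -z); pixel columns grow to the right and rows downward; lengths in m; the calibration is good to about 2 mm. A picture is of the moment at which its call begins.
- manip.job_done(): hands the job in, once; it reports no verdict.
The state is a dict: "time": time; "joint_pos": joint angles; "joint_vel": joint speeds; "joint_efforts": joint torques, N m; "tool_pos": TCP position; "tool_rot": TCP orientation; "contact_force": force on the tool from outside, world axes, zero at the start; "ft_torque": the same for the moment, N m; "gripper_width": opening from 0.0 (shut) to 1.0 (fully open).
Only numpy, scipy, OpenCV 4.12 (cv2) and the standard library are available. Lean on these libraries where they do the work, as an engineer would, in place of code of your own. Each camera call takes 0.05 s, during which the arm holds its last target.

## Task

Show the weighted flap of the grey bench housing at dead centre so that its switch can be set: lift the loose cover plate off the housing's two pins, set it down (not dropped) flat, handle up, in the middle of the black rubber mat, and leave it there. Then grip the flap's round boss, swing the flap up to its balance point, where its weight stands straight above the hinge and the plate is still a little short of upright, and finish while holding it there by the boss. Never let the flap go over to its rear stop, and leave everything else where it stands.

Things in the scene. Friction and masses are not known exactly. Their poses are not given: they have to be found in the camera images.
- housing: Grey metal housing fixed to the bench, 170 (x) by 150 (y) by 85 mm high, open at the top, front wall 36 mm high; feet reach out to y = +-93 mm. Origin: centre of its underside; its front faces its -x, roughly towards the robot. Two 8 mm steel pins stand 12 mm above its top at x = 0, y = +-64 mm, through the cover's holes; the cover lies on the top.
- cover_grip (a point): Centre of the grip bar (along x, 100 mm long, 72 clear between posts, 16 wide, 16 high, black) of the loose cover's bow handle, 42 mm above the cover's underside, over its centre; z up. Cover: aluminium plate 160 (x) by 150 (y) by 6 mm, about 0.35 kg, with two 11 mm holes; starts on the housing, its axes parallel to the housing's. It clears the pins 12 mm up.
- mat: Black rubber mat fixed on the bench, 200 by 200 by 4 mm, left or right of the housing (a blue bin stands on the other side). Origin: centre of its underside, at bench height; axes along its edges. With the cover lying on it the handle's bar centre is 46 mm above this origin.
- flap (a joint): Angle of the weighted flap: 0 = shut (level, on its stop), grows as its boss swings up and away from the robot; 1.57 = plate upright; rear stop 2.0. Balance point 1.38 rad (plate 11 degrees short of upright): below it falls shut, above it falls to the rear stop. Hinge nearly free; flap about 0.5 kg: 1.6 N at the boss lifts it when shut, almost none at balance. Blocked while the cover is on.
- flap_hinge (a point): Middle of the flap's level hinge axis, fixed in the housing 65 mm behind its centre (housing +x) and 48 mm above the bench. Axes as the housing's: the hinge axis runs along y; the shut flap reaches from here along -x.
- flap_boss (a point): Centre of the flap's black boss, a roller of 24 mm diameter, 28 mm long along the flap's y (grip its flat ends; it pivots between the pads), on a stem 14 mm wide. 180 mm from the hinge; shut, it is in front of the housing, 30 mm clear, 48 mm above the bench; at angle a it is 180cos(a) mm along housing -x from the hinge and 180sin(a) above. The plate ends 50 mm from it. x points to the hinge.
- flap_cg (a point): The flap's centre of mass, inside the dark steel weight on its upper face, 57 mm from the hinge along the plate and 11 mm above the plate's mid-plane. At the balance point it stands straight above the hinge. Axes as the flap's: x towards the hinge, y along it, z out of the upper face.
- bin: Blue open bin with bolts in it, fixed, 170 by 190 mm, 65 mm high, on the side of the housing away from the mat; not part of the job. Origin: centre of its underside.
- socket: Dark steel socket standing on the bench near the housing's front corner, 30 mm diameter, 42 mm high; to be left alone. Origin: centre of its underside.
- bolt_a: Steel flanged bolt standing on its head near the housing's other front corner, 32 mm across, 90 mm high; to be left alone. Origin: centre of its underside.
- bolt_b: The same kind of bolt, standing behind the housing; to be left alone. Origin: centre of its underside.
- wrench: Torque wrench lying behind the housing, 320 mm long, 44 mm high; to be left alone. Origin: on the bench near the middle of its length.
- oiler: White plastic bottle, 48 mm diameter, 120 mm high, standing behind; to be left alone. Origin: centre of its underside.
- washer_tin: Flat round steel tin, 70 mm diameter, 30 mm high; to be left alone. Origin: centre of its underside.
There are look-alikes about, which are no part of the job. What is meant by the part that bears cover_grip is not red, and is the smaller of those in its own colour.

How it is judged:
On the way, in this order (a step that is already met when the one before it is completed fails the run):
1. the cover lies flat on the mat, let go, with the flap still shut (horizontal distance between cover_grip and mat below 0.05 m and z of cover_grip in the frame of mat between 0.04 and 0.052 m and angle between cover_grip's own z axis and vertical below 0.08 rad and contact force between cover and the arm below 0.05 N and contact force between cover and the fingers below 0.05 N and value of joint flap below 0.15 rad), for 0.2 s.
2. the flap is held by the gripper at its balance point (value of joint flap between 1.288 and 1.468 rad and velocity of joint flap between -0.15 and 0.15 rad/s and contact force between flap and the fingers above 1 N and distance between the grasp point and flap_boss below 0.04 m), for 0.3 s.
At the end, for the whole second after the job is handed in: The gripper holds the flap by its boss (over 1 N, grasp point within 40 mm of the boss centre), still, within 0.09 rad of balance (1.288 to 1.468 rad); the cover lies flat, handle up, on the mat, untouched by the robot, its centre within 50 mm of the mat's centre (all of step 2 and horizontal distance between cover_grip and mat below 0.05 m and z of cover_grip in the frame of mat between 0.04 and 0.052 m and angle between cover_grip's own z axis and vertical below 0.08 rad and contact force between cover and the arm below 0.05 N and contact force between cover and the fingers below 0.05 N); the arm keeps its last pose, push and grip.
It fails at once if the flap goes over towards its rear stop (value of joint flap above 1.8 rad).
It fails at once if the flap is raised before the cover lies on the mat (value of joint flap above 0.2 rad and (horizontal distance between cover_grip and mat above 0.06 m or z of cover_grip in the frame of mat above 0.06 m)).
It fails at once if the cover is dropped (falling free, its handle more than 30 mm above where it lies on the mat) (height (world z) of cover_grip above 0.076 m and contact force between cover and anything else below 0.02 N).
It fails at once if something else on the bench is displaced by more than 30 mm or knocked over (distance of any of socket, bolt_a, bolt_b, wrench, oiler, washer_tin from where it was at the start of the episode above 0.03 m or angle between any of socket, bolt_a, bolt_b, wrench, oiler, washer_tin's own z axis and vertical above 0.5 rad).
It also fails if it takes over 58 s, if anything falls off the work surface, if the arm or the gripper's body presses on something with over 40 N, if the wrist force passes 120 N, or if a joint passes its speed limit or range.

## Working session

There is one attempt and no reset: what is moved stays moved. The work goes in short steps, Python scripts to look and compute and a shell command to move; the robot and the scene stay as the last step left them, time stands still between calls to the robot, and variables do not carry over. Pictures are saved under pics/ and viewed, and the job is handed in when it is done.

```bash
ls; mkdir -p pics; cat > h.py <<'E'
import numpy as np, cv2
from plant import manip
def grab(n,tag):
    f=manip.grab_frame(n); cv2.imwrite(f'pics/{tag}.png',f['image']); np.savez(f'pics/{tag}.npz',**{k:np.asarray(v) for k,v in f.items()}); return f
def load(tag): return dict(np.load(f'pics/{tag}.npz'))
def rays(f,px):
    px=np.asarray(px,float).reshape(-1,1,2)
    K=f['K'];k1=float(f['k1'])
    s=cv2.undistortPoints(px,K,np.array([k1,0,0,0.]),None,None).reshape(-1,2)
    d=np.c_[s[:,0],-s[:,1],-np.ones(len(s))]
    R=np.asarray(f['rotation']); 
    return np.asarray(f['xyz']),d@R.T
def plane(f,px,z):
    o,d=rays(f,px); t=(z-o[2])/d[:,2]; return o+d*t[:,None]
def depth(f,px):
    o,d=rays(f,px); zz=np.array([f['z_map'][int(round(v)),int(round(u))] for u,v in np.asarray(px).reshape(-1,2)]); return o+d*zz[:,None]
def cloud(f):
    v,u=np.mgrid[0:420,0:560]; px=np.c_[u.ravel(),v.ravel()]
    o,d=rays(f,px); P=o+d*f['z_map'].ravel()[:,None]; return P.reshape(420,560,3)
def tri(f1,p1,f2,p2):
    o1,d1=rays(f1,p1);o2,d2=rays(f2,p2);d1=d1[0]/np.linalg.norm(d1[0]);d2=d2[0]/np.linalg.norm(d2[0])
    A=np.c_[d1,-d2];s=np.linalg.lstsq(A,o2-o1,rcond=None)[0]
    a=o1+d1*s[0];b=o2+d2*s[1];return (a+b)/2,np.linalg.norm(a-b)
def proj(f,P):
    R=np.asarray(f['rotation']);c=(np.asarray(P,float).reshape(-1,3)-f['xyz'])@R
    s=np.c_[c[:,0],-c[:,1]]/-c[:,2:]; r2=(s**2).sum(1,keepdims=True); s=s*(1+float(f['k1'])*r2)
    K=f['K'];return np.c_[K[0,0]*s[:,0]+K[0,2],K[1,1]*s[:,1]+K[1,2]]
E
python3 - <<'E'
from h import *
for n in ['scene','side','wrist']:
    f=grab(n,n+'0'); print(n,f['xyz'],np.round(f['rotation'],3).tolist(),f['K'].tolist() if hasattr(f['K'],'tolist') else f['K'],f['k1'],(np.asarray(f['z_map'])==0).mean())
s=manip.state();print(s,manip.hold_point_z)
E
```

```text
pics
scene [1.17027639 0.15149929 0.89983752] [0.591, 0.222, 0.282, 0.723] [[461.1795349918285, 0.0, 277.08915051098074], [0.0, 461.1795349918285, 210.82837953715693], [0.0, 0.0, 1.0]] -0.05235853940815619 0.004047619047619047
side [ 0.24027707 -0.58156944  0.85922083] [0.92, 0.334, -0.08, -0.192] [[398.3531783781655, 0.0, 275.9947707555122], [0.0, 398.3531783781655, 212.40967107494376], [0.0, 0.0, 1.0]] -0.05603337245251931 0.004158163265306123
wrist [0.062206   0.62756785 0.37133551] [0.771, -0.124, -0.098, 0.617] [[304.2750802742843, 0.0, 276.2361609385597], [0.0, 304.2750802742843, 207.3990264805859], [0.0, 0.0, 1.0]] 0.0070601434964223594 0.003945578231292517
{'time': 0.15, 'joint_pos': array([ 1.22899846e+00,  5.32615361e-02,  1.61399959e+00, -3.88263749e-06,
        1.47600193e+00, -1.18995746e-01]), 'joint_vel': array([ 4.37420325e-05, -1.51256914e-03, -3.84551112e-03,  4.09881073e-04,
       -1.18938383e-03,  3.39986326e-06]), 'joint_efforts': array([ 4.11768033e-04, -3.94248211e+01, -3.70719302e+01, -1.56191800e-04,
        4.77342663e-03,  1.75511019e-05]), 'tool_pos': array([0.13793265, 0.60908092, 0.23029797]), 'tool_rot': array([ 4.41746523e-04,  7.81332879e-01,  6.24113960e-01, -7.08818165e-04]), 'contact_force': array([-0.8388195 ,  0.26577419, -0.85488421]), 'ft_torque': array([-0.05658568, -0.071532  , -0.00039773]), 'gripper_width': 0.9980476744747584} 0.0187
```

```bash
python3 - <<'E'
s=open('h.py').read()
s=s.replace("R=np.asarray(f['rotation']);","R=Rm(f);").replace("def rays","from scipy.spatial.transform import Rotation as Ro\ndef Rm(f):\n    q=np.asarray(f['rotation']); return Ro.from_quat([q[1],q[2],q[3],q[0]]).as_matrix()\ndef rays",1)
open('h.py','w').write(s)
E
grep -n "R=" h.py
```

```text
14:    R=Rm(f); 
28:    R=Rm(f);c=(np.asarray(P,float).reshape(-1,3)-f['xyz'])@R
```

View pics/scene0.png

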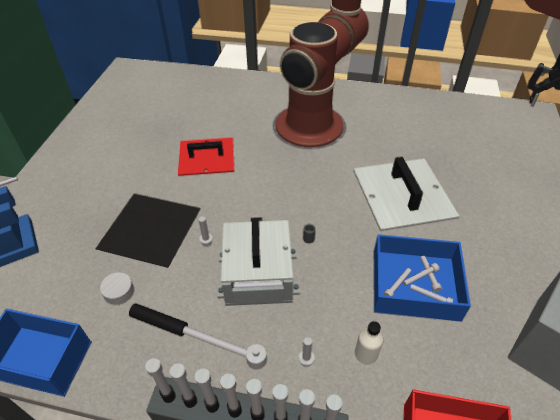

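View pics/side0.png

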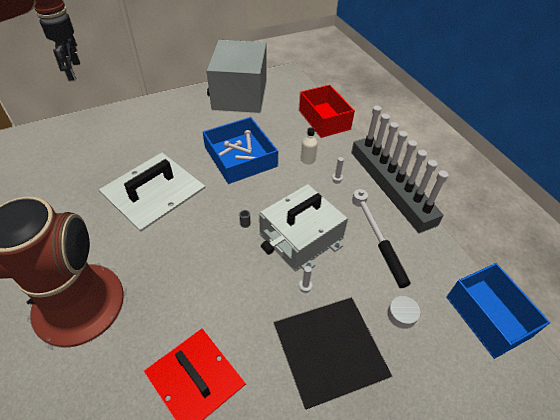

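View pics/wrist0.png

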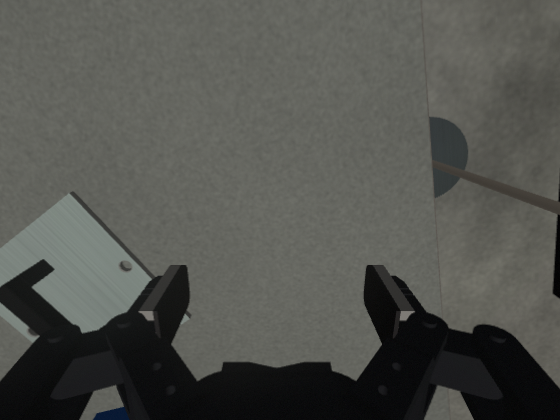

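Scene view: housing with cover at (257,255), black bar (256,240), mat at (150,228), larger aluminium look-alike at (405,193), red one at (206,155). Side view: cover at (303,213), boss at (266,246), mat at (333,352). Wrist sees only the look-alike. Now measuring.

```bash
python3 - <<'E'
from h import *
S=load('scene0');D=load('side0')
def big(f,tag,x0,y0,x1,y1,m=4):
    im=f['image'][y0:y1,x0:x1];cv2.imwrite(f'pics/{tag}.png',cv2.resize(im,None,fx=m,fy=m,interpolation=cv2.INTER_CUBIC))
big(S,'s_z',195,205,335,325,5);big(D,'d_z',230,175,370,295,5)
# mat
for n,f,roi in(('S',S,(90,185,210,270)),('D',D,(265,290,400,410))):
    x0,y0,x1,y1=roi;g=f['image'].max(2);m=np.zeros(g.shape,np.uint8);m[y0:y1,x0:x1]=(g[y0:y1,x0:x1]<60)
    c=max(cv2.findContours(m,0,2)[0],key=cv2.contourArea)
    q=cv2.approxPolyDP(c,6,True).reshape(-1,2);print(n,q.tolist())
    P=plane(f,q,0.004);print(P.round(3).tolist(),P.mean(0).round(4))
    M=cv2.moments(c);print('cen',plane(f,[[M['m10']/M['m00'],M['m01']/M['m00']]],.004).round(4))
    r=cv2.minAreaRect(plane(f,c.reshape(-1,2),.004)[:,:2].astype(np.float32));print(r)
# cloud of cover top & bar
for n,f in(('S',S),('D',D)):
    P=cloud(f); sel=(f['z_map']>0)&(P[...,2]>0.08)&(P[...,2]<0.15)
    v,u=np.where(sel&(abs(P[...,0]-0.6)<.15)&(abs(P[...,1]-.03)<.2))
    print(n,len(u),np.c_[u,v].min(0) if len(u) else 0,np.c_[u,v].max(0) if len(u) else 0)
    c={'S':[(257,285),(257,258),(256,240)],'D':[(303,240),(303,208)]}[n]; print(depth(f,c).round(3).tolist())
E
```

```text
S [[134, 194], [96, 248], [167, 267], [199, 209]]
[[0.396, -0.42, 0.004], [0.589, -0.438, 0.004], [0.608, -0.243, 0.004], [0.415, -0.227, 0.004]] [ 0.5018 -0.3319  0.004 ]
cen [[ 0.5083 -0.3302  0.004 ]]
((0.501037061214447, -0.3325483202934265), (0.19794689118862152, 0.197599858045578), 85.30204772949219)
D [[351, 298], [274, 322], [305, 408], [391, 375]]
[[0.604, -0.245, 0.004], [0.41, -0.227, 0.004], [0.392, -0.422, 0.004], [0.589, -0.438, 0.004]] [ 0.4985 -0.3332  0.004 ]
cen [[ 0.4944 -0.3414  0.004 ]]
((0.49841129779815674, -0.33373382687568665), (0.1973930448293686, 0.1983124166727066), 85.03108215332031)
S 4309 [203 217] [371 343]
[[0.644, -0.013, 0.052], [0.624, -0.014, 0.124], [0.588, -0.024, 0.137]]
D 3211 [259 130] [347 267]
[[0.54, -0.1, 0.091], [0.568, -0.039, 0.13]]
```

View pics/s_z.png

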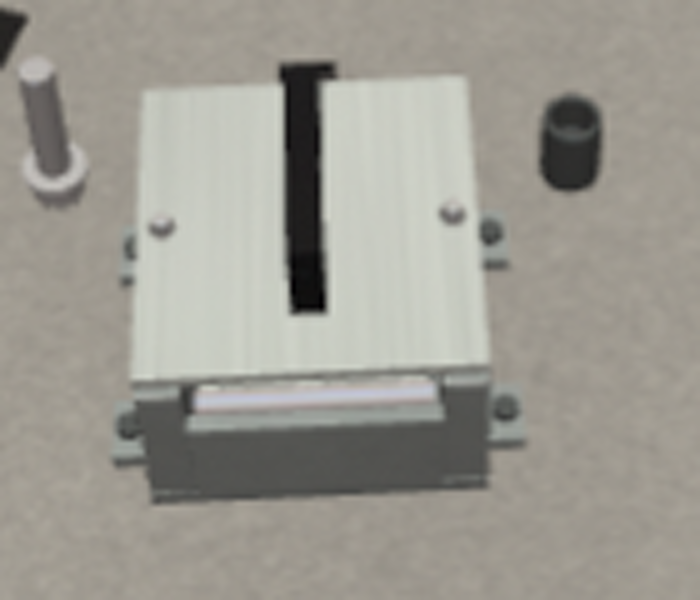

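View pics/d_z.png

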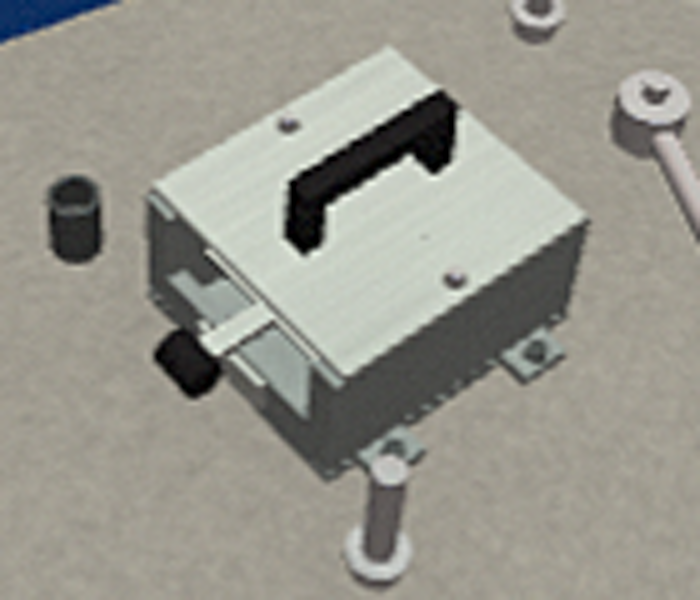

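```bash
python3 - <<'E'
from h import *
S=load('scene0');D=load('side0')
s=lambda p:np.array(p)/5+[195,205]-.4
d=lambda p:np.array(p)/5+[230,175]-.4
# order: near-left(+y), near-right, far-right(-y), far-left ; near = low x
cs=[(466,77),(145,90),(133,382),(490,368)]
cd=[(152,187),(342,377),(588,216),(390,46)]
T=[]
for a,b in zip(cs,cd):
    p,e=tri(S,[s(a)],D,[d(b)]);T.append(p);print(p.round(4),round(e,4))
T=np.array(T);print('mean',T.mean(0).round(4))
ax=(T[2]+T[3]-T[0]-T[1]);print('yaw x',np.degrees(np.arctan2(ax[1],ax[0])), np.linalg.norm(ax)/2)
ay=(T[0]+T[3]-T[1]-T[2]);print('yaw y',np.degrees(np.arctan2(-ay[0],ay[1])),np.linalg.norm(ay)/2)
for n,f,c in(('S',S,s(cs)),('D',D,d(cd))):
    P=plane(f,c,.091);print(n,P.mean(0).round(4))
# pins tops
for a,b in(((452,208),(288,122)),((161,222),(456,276))):
    p,e=tri(S,[s(a)],D,[d(b)]);print('pin',p.round(4),round(e,4))
print('boss depth',depth(D,[d((195,365)).round(0)]))
for z in(.06,):print('boss top',plane(D,d([(186,362)]),.048).round(4))
# bar top by mask in depth
for n,f in(('S',S),('D',D)):
    P=cloud(f);m=(f['image'].max(2)<70)&(P[...,2]>.128)&(P[...,2]<.145)&(abs(P[...,0]-.58)<.1)&(abs(P[...,1]+.02)<.08)
    Q=P[m];print(n,m.sum(),Q.mean(0).round(4) if m.sum() else'',np.percentile(Q,[2,98],axis=0).round(3).tolist())
    r=cv2.minAreaRect(plane(f,np.argwhere(m)[:,::-1],.135)[:,:2].astype(np.float32));print(r)
E
```

```text
[0.4798 0.0231 0.0887] 0.0011
[ 0.5169 -0.1208  0.0899] 0.0001
[ 0.6732 -0.0813  0.0902] 0.0012
[0.636  0.0638 0.0892] 0.0001
mean [ 0.5765 -0.0288  0.0895]
yaw x 14.387684611979942 0.16127896951632606
yaw y 14.425230286108732 0.14923956434920854
S [ 0.5774 -0.0283  0.091 ]
D [ 0.576  -0.0302  0.091 ]
pin [0.5599 0.0323 0.0936] 0.0008
pin [ 0.5925 -0.0914  0.0939] 0.0005
boss depth [[ 0.46549698 -0.06900237  0.05902905]]
boss top [[ 0.4648 -0.057   0.048 ]]
S 257 [ 0.581  -0.0282  0.1357] [[0.532, -0.044, 0.131], [0.626, -0.013, 0.139]]
((0.5801012516021729, -0.028647685423493385), (0.10387823730707169, 0.013207009993493557), 13.318675994873047)
D 223 [ 0.5745 -0.0317  0.1334] [[0.528, -0.047, 0.129], [0.622, -0.016, 0.137]]
((0.5738680362701416, -0.03299623355269432), (0.10233623534440994, 0.018838481977581978), 14.372841835021973)
```

```bash
cat >> h.py <<'E'
def delta(p,yaw):
    "rows needed: target TCP p, tool pointing down, tool x at yaw (deg)"
    s=manip.state();q=s['tool_rot'];R=Ro.from_quat([q[1],q[2],q[3],q[0]])
    y=np.radians(yaw);x=np.array([np.cos(y),np.sin(y),0]);z=np.array([0,0,-1.]);T=Ro.from_matrix(np.c_[x,np.cross(z,x),z])
    d=R.inv().apply(np.asarray(p)-s['tool_pos']);w=(R.inv()*T).as_rotvec()
    print('t',round(s['time'],2),'pos',s['tool_pos'].round(4),'d',d.round(4),'rot',w.round(4),'F',s['contact_force'].round(2),'w',round(s['gripper_width'],3))
E
python3 - <<'E'
from h import *
delta([.5765,-.0295,.25],104.4)
D=load('side0');S=load('scene0')
d=lambda p:np.array(p)/5+[230,175]-.4
print('socket,bolt',plane(D,d([(75,250),(380,562)]),0).round(3))
H=np.array([.5765,-.0295]);a=np.radians(14.4);ux=np.array([np.cos(a),np.sin(a)]);uy=np.array([-ux[1],ux[0]])
for p in plane(D,d([(75,250),(380,562)]),0): print((p[:2]-H)@ux,(p[:2]-H)@uy)
E
```

```text
t 0.15 pos [0.1379 0.6091 0.2303] d [-0.5259  0.5688 -0.0189] rot [-0.0006  0.0016 -0.4741] F [-0.84  0.27 -0.85] w 0.998
socket,bolt [[ 0.451  0.067  0.   ]
 [ 0.518 -0.173  0.   ]]
-0.09710782052392886 0.1245007594447174
-0.0920377335482577 -0.12459324373850944
```

```bash
python3 -m handwheel '[{"dx":-0.1,"dy":0.108,"dz":-0.004,"az":-0.09},{"dx":-0.2,"dy":0.217,"dz":-0.009,"az":-0.18},{"dx":-0.3,"dy":0.325,"dz":-0.012,"az":-0.28},{"dx":-0.526,"dy":0.569,"dz":-0.019,"az":-0.474},{"dx":-0.526,"dy":0.569,"dz":-0.019,"az":-0.474}]' 0; python3 - <<'E'
from h import *
delta([.5765,-.0295,.25],104.4)
E
```

```text
t 0.15 pos [0.1379 0.6091 0.2303] d [-0.5259  0.5688 -0.0189] rot [-0.0006  0.0016 -0.4741] F [-0.84  0.27 -0.85] w 0.998invalid input at $[0]: expected keys dx, dy, dz, ax, ay, az
```

```bash
python3 -m handwheel '[{"dx":-0.526,"dy":0.569,"dz":-0.019,"ax":0,"ay":0,"az":-0.474},{"dx":-0.526,"dy":0.569,"dz":-0.019,"ax":0,"ay":0,"az":-0.474},{"dx":-0.526,"dy":0.569,"dz":-0.019,"ax":0,"ay":0,"az":-0.474},{"dx":-0.526,"dy":0.569,"dz":-0.019,"ax":0,"ay":0,"az":-0.474},{"dx":-0.526,"dy":0.569,"dz":-0.019,"ax":0,"ay":0,"az":-0.474}]' 0; python3 - <<'E'
from h import *
delta([.5765,-.0295,.25],104.4)
E
```

```text
time: 0.78
tool_pos: [0.3143, 0.3522, 0.2388]
tool_rot: [0.0, 0.613, 0.79, 0.0]
contact_force: [1.4, 0.6, -0.6]
gripper_width: 0.999
t 0.78 pos [0.3143 0.3522 0.2388] d [-0.435   0.1588 -0.0112] rot [0.0002 0.0001 0.0004] F [ 1.43  0.6  -0.63] w 0.999
```

```bash
python3 -m handwheel '[{"dx":-0.435,"dy":0.159,"dz":-0.011,"ax":0,"ay":0,"az":0},{"dx":-0.435,"dy":0.159,"dz":-0.011,"ax":0,"ay":0,"az":0},{"dx":-0.435,"dy":0.159,"dz":-0.011,"ax":0,"ay":0,"az":0},{"dx":-0.435,"dy":0.159,"dz":-0.011,"ax":0,"ay":0,"az":0},{"dx":-0.435,"dy":0.159,"dz":-0.011,"ax":0,"ay":0,"az":0}]' 0;  python3 - <<'E'
from h import *
delta([.5765,-.0295,.25],104.4)
E
```

```text
time: 1.4
tool_pos: [0.4913, 0.0945, 0.2463]
tool_rot: [0.0, 0.613, 0.79, 0.0]
contact_force: [0.9, 0.5, 0.3]
gripper_width: 1.001
t 1.4 pos [0.4913 0.0945 0.2463] d [-0.1413  0.0518 -0.0037] rot [ 0.0004 -0.0002 -0.0004] F [0.87 0.52 0.26] w 1.001
```

```bash
python3 -m handwheel '[{"dx":-0.141,"dy":0.052,"dz":-0.004,"ax":0,"ay":0,"az":0},{"dx":-0.141,"dy":0.052,"dz":-0.004,"ax":0,"ay":0,"az":0},{"dx":-0.141,"dy":0.052,"dz":-0.004,"ax":0,"ay":0,"az":0},{"dx":-0.141,"dy":0.052,"dz":-0.004,"ax":0,"ay":0,"az":0}]' 0;  python3 - <<'E'
from h import *
f=grab('wrist','w1')
delta([.5765,-.0295,.108],104.4)
print(proj(f,[[.5765,-.0295,.135]]),f['xyz'])
E
```

```text
time: 1.9
tool_pos: [0.5762, -0.0282, 0.2498]
tool_rot: [-0.001, 0.614, 0.789, -0.0]
contact_force: [-0.8, 0.2, -0.2]
gripper_width: 1.003
t 1.95 pos [ 0.5757 -0.027   0.2498] d [-0.0028  0.0004  0.1418] rot [-0.0012 -0.0012 -0.0006] F [0.03 0.66 0.46] w 0.997
[[274.58374581 200.81123051]] [ 0.50106236 -0.04727162  0.39100464]
```

View pics/w1.png

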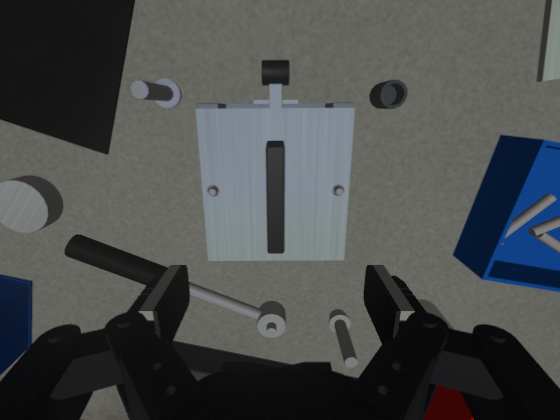

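```bash
python3 - <<'E'
from h import *
f=load('w1');P=cloud(f)
g=f['image'].max(2)<60
for n,(x0,y0,x1,y1),z in(('bar',(255,130,295,262),.135),('boss',(255,55,295,85),.058)):
    m=np.zeros(g.shape,np.uint8);m[y0:y1,x0:x1]=g[y0:y1,x0:x1]
    c=max(cv2.findContours(m,0,2)[0],key=cv2.contourArea);r=cv2.minAreaRect(c);print(n,r,plane(f,[r[0]],z).round(4),np.median(P[m>0],axis=0).round(4), P[m>0][:,2].max())
E
```

```text
bar ((274.5, 196.5), (111.0, 17.0), 90.0) [[ 0.5727 -0.0305  0.135 ]] [ 0.5732 -0.0298  0.1335] 0.39100464143038766
boss ((275.0, 72.0), (24.0, 26.0), 90.0) [[ 0.4681 -0.0569  0.058 ]] [ 0.4678 -0.0573  0.0569] 0.39100464143038766
```

Wrist view: bar (275,142)–(276,253) lies between the jaws' line, boss at (275,72), agreeing with scene/side within ~3 mm. Descend and grip.

```bash
python3 -m handwheel '[{"dx":-0.003,"dy":-0.001,"dz":0.05,"ax":0,"ay":0,"az":0},{"dx":-0.003,"dy":-0.001,"dz":0.09,"ax":0,"ay":0,"az":0},{"dx":-0.003,"dy":-0.001,"dz":0.12,"ax":0,"ay":0,"az":0},{"dx":-0.003,"dy":-0.001,"dz":0.141,"ax":0,"ay":0,"az":0},{"dx":-0.003,"dy":-0.001,"dz":0.141,"ax":0,"ay":0,"az":0}]' 0; python3 - <<'E'
from h import *
delta([.5750,-.03,.108],104.4)
E
```

```text
time: 2.58
tool_pos: [0.5742, -0.0291, 0.1077]
tool_rot: [-0.002, 0.612, 0.791, -0.001]
contact_force: [0.3, 0.4, 1.2]
gripper_width: 1.0
t 2.58 pos [ 0.5742 -0.0291  0.1077] d [-0.0011  0.0005 -0.0003] rot [-0.0031 -0.0016  0.0012] F [0.28 0.41 1.24] w 1.0
```

```bash
Z='{"dx":0}'; python3 -m handwheel '[{"dx":0,"dy":0,"dz":0,"ax":0,"ay":0,"az":0},{"dx":0,"dy":0,"dz":0,"ax":0,"ay":0,"az":0},{"dx":0,"dy":0,"dz":0,"ax":0,"ay":0,"az":0},{"dx":0,"dy":0,"dz":0,"ax":0,"ay":0,"az":0},{"dx":0,"dy":0,"dz":0,"ax":0,"ay":0,"az":0}]' 255; python3 -m handwheel '[{"dx":0,"dy":0,"dz":0,"ax":0,"ay":0,"az":0},{"dx":0,"dy":0,"dz":0,"ax":0,"ay":0,"az":0},{"dx":0,"dy":0,"dz":0,"ax":0,"ay":0,"az":0},{"dx":0,"dy":0,"dz":0,"ax":0,"ay":0,"az":0}]' 255
```

```text
time: 3.2
tool_pos: [0.5763, -0.0306, 0.1102]
tool_rot: [0.001, 0.613, 0.79, 0.0]
contact_force: [0.5, 0.4, 3.4]
gripper_width: 0.174
time: 3.7
tool_pos: [0.5763, -0.0306, 0.1102]
tool_rot: [0.001, 0.613, 0.79, 0.0]
contact_force: [0.1, -0.7, 5.9]
gripper_width: 0.174
```

```bash
python3 -m handwheel '[{"dx":0,"dy":0,"dz":-0.01,"ax":0,"ay":0,"az":0},{"dx":0,"dy":0,"dz":-0.02,"ax":0,"ay":0,"az":0},{"dx":0,"dy":0,"dz":-0.03,"ax":0,"ay":0,"az":0},{"dx":0,"dy":0,"dz":-0.04,"ax":0,"ay":0,"az":0},{"dx":0,"dy":0,"dz":-0.05,"ax":0,"ay":0,"az":0}]' 255;python3 - <<'E'
from h import *
grab('side','d2');delta([.5,-.333,.2],104.4)
E
```

```text
time: 4.32
tool_pos: [0.5757, -0.0304, 0.1601]
tool_rot: [0.0, 0.613, 0.79, -0.0]
contact_force: [-0.0, 0.1, -2.4]
gripper_width: 0.173
t 4.38 pos [ 0.5767 -0.0305  0.1618] d [-0.274  -0.1494 -0.0382] rot [ 0.0025  0.0012 -0.0001] F [ 0.   -0.56 -0.72] w 0.174
```

View pics/d2.png

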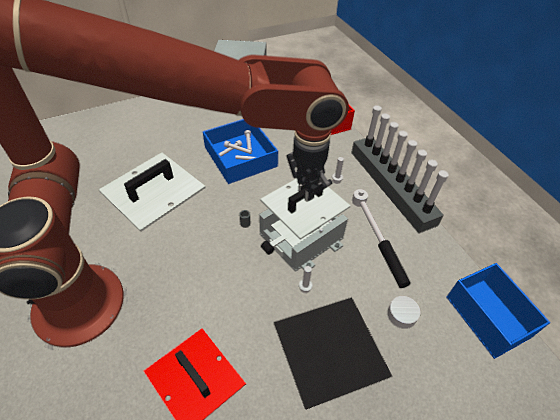

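Side view: cover at (305,210) hangs level off the pins, clear of the housing. Carry to the mat.

```bash
python3 -m handwheel '[{"dx":-0.02,"dy":-0.01,"dz":-0.015,"ax":0,"ay":0,"az":0},{"dx":-0.06,"dy":-0.033,"dz":-0.03,"ax":0,"ay":0,"az":0.05},{"dx":-0.10,"dy":-0.055,"dz":-0.038,"ax":0,"ay":0,"az":0.12},{"dx":-0.14,"dy":-0.076,"dz":-0.038,"ax":0,"ay":0,"az":0.2},{"dx":-0.18,"dy":-0.098,"dz":-0.038,"ax":0,"ay":0,"az":0.28}]' 255;python3 - <<'E'
from h import *
delta([.4995,-.333,.12],85)
E
```

```text
time: 5.0
tool_pos: [0.5252, -0.2305, 0.1978]
tool_rot: [0.0, 0.718, 0.696, 0.0]
contact_force: [0.3, 0.0, -3.1]
gripper_width: 0.172
t 5.0 pos [ 0.5252 -0.2305  0.1978] d [-0.1033 -0.0225  0.0778] rot [0.0006 0.0003 0.0559] F [ 0.32  0.04 -3.1 ] w 0.172
```

```bash
python3 -m handwheel '[{"dx":-0.035,"dy":-0.0075,"dz":0,"ax":0,"ay":0,"az":0.03},{"dx":-0.07,"dy":-0.015,"dz":0.01,"ax":0,"ay":0,"az":0.056},{"dx":-0.095,"dy":-0.021,"dz":0.035,"ax":0,"ay":0,"az":0.056},{"dx":-0.103,"dy":-0.0225,"dz":0.06,"ax":0,"ay":0,"az":0.056},{"dx":-0.103,"dy":-0.0225,"dz":0.078,"ax":0,"ay":0,"az":0.056}]' 255;python3 - <<'E'
from h import *
grab('side','d3');grab('scene','s3');delta([.4995,-.333,.029],85)
a=load('d3')['image'][230:420,220:470];b=load('s3')['image'][150:340,60:310]
cv2.imwrite('pics/c3.png',cv2.resize(np.vstack([a,b]),None,fx=1.5,fy=1.5))
E
```

```text
time: 5.62
tool_pos: [0.4995, -0.3316, 0.118]
tool_rot: [-0.001, 0.737, 0.676, -0.0]
contact_force: [0.0, -0.3, -3.4]
gripper_width: 0.176
t 5.72 pos [ 0.4987 -0.3299  0.1165] d [-0.0033  0.0014  0.0874] rot [-0.0043 -0.0033  0.0026] F [-0.27  0.16 -2.6 ] w 0.176
```

View pics/c3.png

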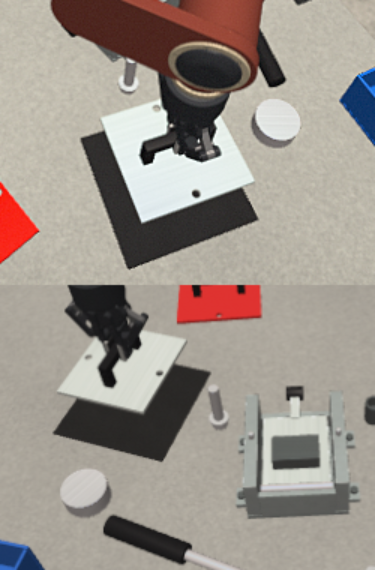

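The cover hangs level above the mat, parallel to its edges. Lower it, slowly at the end.

```bash
python3 -m handwheel '[{"dx":0,"dy":0,"dz":0.02,"ax":0,"ay":0,"az":0},{"dx":-0.002,"dy":0.001,"dz":0.045,"ax":0,"ay":0,"az":0},{"dx":-0.002,"dy":0.001,"dz":0.065,"ax":0,"ay":0,"az":0},{"dx":-0.002,"dy":0.001,"dz":0.078,"ax":0,"ay":0,"az":0},{"dx":-0.002,"dy":0.001,"dz":0.08,"ax":0,"ay":0,"az":0}]' 255; python3 -m handwheel '[{"dx":0,"dy":0,"dz":0.003,"ax":0,"ay":0,"az":0},{"dx":0,"dy":0,"dz":0.003,"ax":0,"ay":0,"az":0}]' 255;
```

```text
time: 6.35
tool_pos: [0.5005, -0.3328, 0.0382]
tool_rot: [-0.001, 0.736, 0.677, -0.0]
contact_force: [-0.1, 0.2, -3.1]
gripper_width: 0.176
time: 6.6
tool_pos: [0.5014, -0.3339, 0.0371]
tool_rot: [0.001, 0.736, 0.676, 0.0]
contact_force: [-0.2, 0.3, -2.5]
gripper_width: 0.176
```

```bash
 python3 -m handwheel '[{"dx":0,"dy":0,"dz":0.003,"ax":0,"ay":0,"az":0},{"dx":0,"dy":0,"dz":0.003,"ax":0,"ay":0,"az":0}]' 255;
```

```text
time: 6.85
tool_pos: [0.5009, -0.3335, 0.0334]
tool_rot: [-0.0, 0.736, 0.676, -0.0]
contact_force: [1.1, -0.5, -2.1]
gripper_width: 0.17
```

```bash
 python3 -m handwheel '[{"dx":0,"dy":0,"dz":0.0025,"ax":0,"ay":0,"az":0},{"dx":0,"dy":0,"dz":0.0025,"ax":0,"ay":0,"az":0}]' 255;  python3 -m handwheel '[{"dx":0,"dy":0,"dz":0.0015,"ax":0,"ay":0,"az":0},{"dx":0,"dy":0,"dz":0.0015,"ax":0,"ay":0,"az":0}]' 255
```

```text
time: 7.1
tool_pos: [0.5008, -0.3333, 0.0306]
tool_rot: [-0.0, 0.736, 0.676, -0.0]
contact_force: [1.4, 0.4, -2.0]
gripper_width: 0.168
time: 7.35
tool_pos: [0.501, -0.3335, 0.0293]
tool_rot: [0.0, 0.736, 0.676, -0.0]
contact_force: [-0.0, -0.5, -3.5]
gripper_width: 0.171
```

```bash
 python3 -m handwheel '[{"dx":0,"dy":0,"dz":0.0015,"ax":0,"ay":0,"az":0},{"dx":0,"dy":0,"dz":0.0015,"ax":0,"ay":0,"az":0}]' 255;  python3 -m handwheel '[{"dx":0,"dy":0,"dz":0.001,"ax":0,"ay":0,"az":0},{"dx":0,"dy":0,"dz":0.001,"ax":0,"ay":0,"az":0}]' 255
```

```text
time: 7.6
tool_pos: [0.5012, -0.3337, 0.0292]
tool_rot: [0.0, 0.736, 0.677, -0.0]
contact_force: [-3.7, 2.1, 6.5]
gripper_width: 0.173
time: 7.85
tool_pos: [0.5013, -0.3338, 0.0292]
tool_rot: [0.0, 0.736, 0.677, -0.0]
contact_force: [-5.5, 4.3, 10.1]
gripper_width: 0.177
```

Contact at z 0.029 as expected. Release.

```bash
 python3 -m handwheel '[{"dx":0,"dy":0,"dz":-0.001,"ax":0,"ay":0,"az":0},{"dx":0,"dy":0,"dz":-0.001,"ax":0,"ay":0,"az":0},{"dx":0,"dy":0,"dz":-0.001,"ax":0,"ay":0,"az":0},{"dx":0,"dy":0,"dz":-0.001,"ax":0,"ay":0,"az":0},{"dx":0,"dy":0,"dz":-0.001,"ax":0,"ay":0,"az":0}]' 0;  python3 -m handwheel '[{"dx":0,"dy":0,"dz":0,"ax":0,"ay":0,"az":0},{"dx":0,"dy":0,"dz":-0.03,"ax":0,"ay":0,"az":0},{"dx":0,"dy":0,"dz":-0.08,"ax":0,"ay":0,"az":0},{"dx":0,"dy":0,"dz":-0.13,"ax":0,"ay":0,"az":0},{"dx":0,"dy":0,"dz":-0.16,"ax":0,"ay":0,"az":0}]' 0
python3 - <<'E'
from h import *
grab('side','d4');grab('scene','s4');delta([.4665,-.0575,.2],104.4)
a=load('d4')['image'][190:400,220:430];b=load('s4')['image'][150:340,60:310]
cv2.imwrite('pics/c4.png',np.hstack([cv2.resize(a,(400,400)),cv2.resize(b,(400,304)).copy() if 0 else cv2.copyMakeBorder(cv2.resize(b,(400,304)),0,96,0,0,0)]))
for n,q in(('side','d4'),('scene','s4')):
    f=load(q);P=cloud(f);m=(f['image'].max(2)<70)&(P[...,2]>.042)&(P[...,2]<.065)&(abs(P[...,0]-.5)<.09)&(abs(P[...,1]+.333)<.09);print(P[m].mean(0).round(3),np.percentile(P[m],[2,98],axis=0).round(3).tolist())
    m=(f['image'].min(2)>150)&(abs(P[...,0]-.5)<.14)&(abs(P[...,1]+.333)<.14)&(P[...,2]>.002)&(P[...,2]<.03);r=cv2.minAreaRect(plane(f,np.argwhere(m)[:,::-1],.01)[:,:2].astype(np.float32));print(r,P[m][:,2].mean(),P[m][:,2].std())
E
```

```text
time: 8.48
tool_pos: [0.5009, -0.3334, 0.0277]
tool_rot: [-0.0, 0.736, 0.676, -0.0]
contact_force: [-0.1, 1.2, -1.6]
gripper_width: 1.002
time: 9.1
tool_pos: [0.5018, -0.3342, 0.1914]
tool_rot: [0.002, 0.736, 0.677, 0.0]
contact_force: [0.2, -0.4, -0.4]
gripper_width: 1.0
t 9.2 pos [ 0.503  -0.3352  0.1933] d [ 0.2736 -0.0599 -0.0086] rot [ 0.0065  0.0065 -0.3361] F [-0.48  0.3   0.76] w 0.998
[ 0.502 -0.335  0.052] [[0.452, -0.345, 0.044], [0.547, -0.325, 0.056]]
((0.497955322265625, -0.33468085527420044), (0.27554449439048767, 0.2776445746421814), 89.79318237304688) 0.009172834230219631 0.002441638937586666
[ 0.506 -0.331  0.052] [[0.455, -0.34, 0.043], [0.553, -0.323, 0.058]]
((0.5056689381599426, -0.32894811034202576), (0.2781168818473816, 0.2753128111362457), 0.28583866357803345) 0.01011958045083846 0.002811482887738426
```

View pics/c4.png

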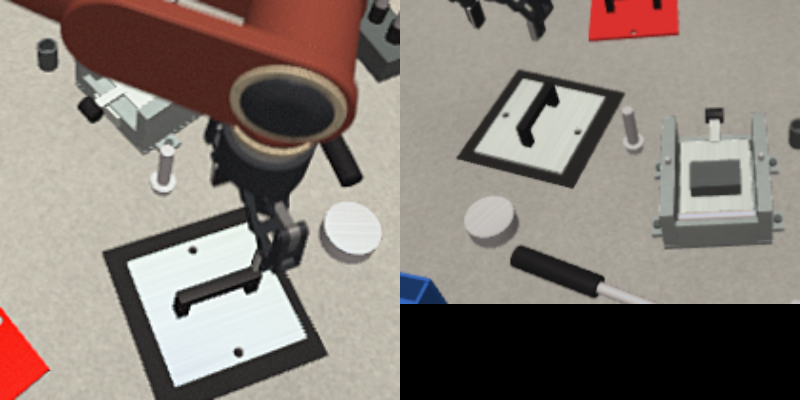

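Cover is centred and flat on the mat (bar mean ≈ (0.504,-0.333), mat (0.500,-0.333)). Next: above the boss.

```bash
python3 -m handwheel '[{"dx":0.06,"dy":-0.013,"dz":0,"ax":0,"ay":0,"az":-0.1},{"dx":0.12,"dy":-0.026,"dz":0,"ax":0,"ay":0,"az":-0.2},{"dx":0.18,"dy":-0.04,"dz":0,"ax":0,"ay":0,"az":-0.336},{"dx":0.235,"dy":-0.052,"dz":0,"ax":0,"ay":0,"az":-0.336},{"dx":0.273,"dy":-0.06,"dz":-0.005,"ax":0,"ay":0,"az":-0.336}]' 0; python3 -m handwheel '[{"dx":0,"dy":0,"dz":0,"ax":0,"ay":0,"az":0},{"dx":0,"dy":0,"dz":0,"ax":0,"ay":0,"az":0}]'
python3 - <<'E'
from h import *
grab('wrist','w5');grab('side','d5');delta([.4665,-.0575,.029],104.4)
a=load('w5')['image'];b=load('d5')['image'][140:350,150:360]
cv2.imwrite('pics/c5.png',np.hstack([cv2.resize(a,(400,300)),cv2.resize(b,(300,300))]))
f=load('w5');g=f['image'].max(2)<60;P=cloud(f)
n,l,st,c=cv2.connectedComponentsWithStats(g.astype(np.uint8))
for i in range(1,n):
    if st[i,4]>100: print(st[i],c[i].round(1),plane(f,[c[i]],.058).round(4),np.median(P[l==i],axis=0).round(3))
E
```

```text
time: 9.82
tool_pos: [0.4626, -0.054, 0.1905]
tool_rot: [-0.002, 0.612, 0.79, -0.001]
contact_force: [-0.5, 0.2, 1.3]
gripper_width: 1.0
time: 10.07
tool_pos: [0.4639, -0.0566, 0.1918]
tool_rot: [-0.001, 0.613, 0.79, -0.0]
contact_force: [0.3, 0.2, -0.7]
gripper_width: 1.001
t 10.18 pos [ 0.4641 -0.0572  0.1921] d [-0.0009  0.0024  0.1631] rot [-0.0012 -0.0004 -0.0015] F [-0.28  0.46  0.32] w 1.003
[   0   45  130  212 7741] [ 78.8 142.2] [[ 0.4606 -0.2381  0.058 ]] [ 0.455 -0.255  0.003]
[  0 106  25  20 401] [ 10.7 115.8] [[ 0.4525 -0.2958  0.058 ]] [ 0.46  -0.322  0.024]
[551 129   9  61 238] [556.2 165.1] [[0.3737 0.1814 0.058 ]] [0.372 0.233 0.002]
[  0 185  18  21 283] [  7.3 194.4] [[ 0.5261 -0.2998  0.058 ]] [ 0.544 -0.33   0.019]
[260 184  29  24 668] [274.  195.2] [[ 0.4646 -0.0586  0.058 ]] [ 0.465 -0.059  0.057]
[374 190  36  33 463] [386.1 201.3] [[0.4441 0.0453 0.058 ]] [0.45  0.059 0.023]
[137 202  29  30 250] [150.5 216.6] [[ 0.5148 -0.1681  0.058 ]] [ 0.513 -0.167  0.062]
[389 203  23  21 263] [402.1 214.7] [[0.4528 0.0648 0.058 ]] [0.46  0.081 0.031]
[    0   210   560   210 54347] [300.  353.2] [[0.6361 0.0153 0.058 ]] [ 0.458 -0.047  0.261]
[ 22 283  29  44 609] [ 38.2 302.6] [[ 0.6405 -0.2701  0.058 ]] [ 0.678 -0.299  0.016]
[241 292  68  14 923] [274.7 298.6] [[ 0.574 -0.03   0.058]] [ 0.57  -0.031  0.064]
```

View pics/c5.png

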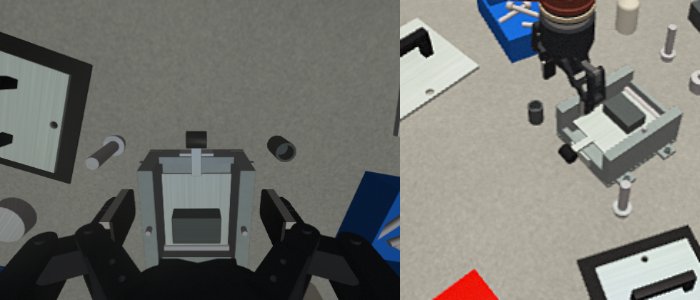

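```bash
python3 -m handwheel '[{"dx":-0.001,"dy":0.0015,"dz":0.05,"ax":0,"ay":0,"az":0},{"dx":-0.001,"dy":0.0015,"dz":0.1,"ax":0,"ay":0,"az":0},{"dx":-0.001,"dy":0.0015,"dz":0.14,"ax":0,"ay":0,"az":0},{"dx":-0.001,"dy":0.0015,"dz":0.163,"ax":0,"ay":0,"az":0},{"dx":-0.001,"dy":0.0015,"dz":0.163,"ax":0,"ay":0,"az":0}]' 0; python3 -m handwheel '[{"dx":0,"dy":0,"dz":0,"ax":0,"ay":0,"az":0}]'
python3 - <<'E'
from h import *
grab('wrist','w6');grab('side','d6');delta([.4655,-.058,.029],104.4)
a=load('w6')['image'];b=load('d6')['image'][180:320,180:320]
cv2.imwrite('pics/c6.png',np.hstack([cv2.resize(a,(400,300)),cv2.resize(b,(300,300))]))
E
```

```text
time: 10.8
tool_pos: [0.4639, -0.0574, 0.0274]
tool_rot: [-0.003, 0.614, 0.79, -0.001]
contact_force: [0.1, 0.1, -0.0]
gripper_width: 0.999
time: 10.92
tool_pos: [0.4668, -0.0578, 0.0308]
tool_rot: [0.001, 0.613, 0.79, 0.0]
contact_force: [-0.2, -0.3, -0.1]
gripper_width: 1.001
t 11.03 pos [ 0.4673 -0.0577  0.0315] d [ 0.0001 -0.0019  0.0025] rot [ 0.0026  0.0015 -0.0007] F [ 0.49  0.03 -0.28] w 1.001
```

View pics/c6.png

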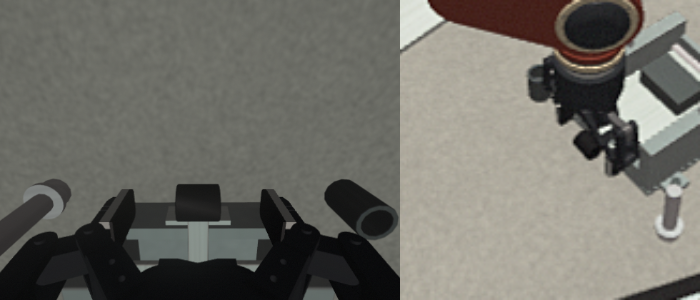

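Wrist view: boss (198,203 in the half-scaled view) sits centred between the pads, clear of bolt and socket. Close.

```bash
python3 -m handwheel '[{"dx":0,"dy":-0.001,"dz":0.001,"ax":0,"ay":0,"az":0},{"dx":0,"dy":-0.001,"dz":0.001,"ax":0,"ay":0,"az":0},{"dx":0,"dy":-0.001,"dz":0.001,"ax":0,"ay":0,"az":0},{"dx":0,"dy":-0.001,"dz":0.001,"ax":0,"ay":0,"az":0},{"dx":0,"dy":-0.001,"dz":0.001,"ax":0,"ay":0,"az":0}]' 255; python3 -m handwheel '[{"dx":0,"dy":0,"dz":0,"ax":0,"ay":0,"az":0},{"dx":0,"dy":0,"dz":0,"ax":0,"ay":0,"az":0},{"dx":0,"dy":0,"dz":0,"ax":0,"ay":0,"az":0}]'
python3 - <<'E'
from h import *
grab('wrist','w7');grab('side','d7');delta([.4655,-.058,.029],104.4)
a=load('w7')['image'];b=load('d7')['image'][180:320,180:320]
cv2.imwrite('pics/c7.png',np.hstack([cv2.resize(a,(400,300)),cv2.resize(b,(300,300))]))
E
```

```text
time: 11.65
tool_pos: [0.4653, -0.0578, 0.0294]
tool_rot: [0.001, 0.613, 0.79, -0.0]
contact_force: [-1.3, -4.7, 3.3]
gripper_width: 0.32
time: 12.02
tool_pos: [0.4653, -0.0578, 0.0293]
tool_rot: [0.001, 0.613, 0.79, -0.0]
contact_force: [-2.1, -5.3, 4.1]
gripper_width: 0.314
t 12.12 pos [ 0.4653 -0.0578  0.0293] d [-0.0002  0.0002  0.0003] rot [-0.0001  0.0014  0.0002] F [-1.98 -4.84  4.15] w 0.314
```

View pics/c7.png

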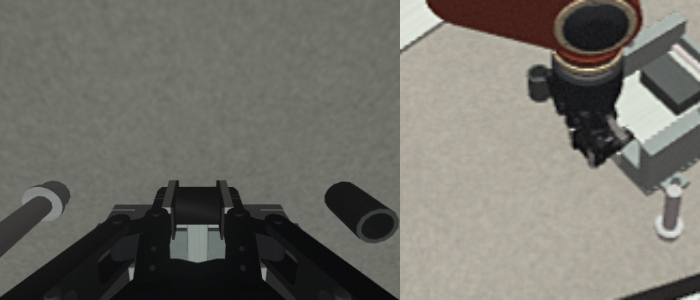

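```bash
python3 - <<'E'
import numpy as np
for seq in([0,.05,.13,.22,.32,.42],[.42,.52,.62,.72,.82,.92],[.92,1.01,1.1,1.18,1.25,1.3],[1.3,1.33,1.36,1.38]):
    for a in seq[1:]: print(a,round(.18*(np.cos(seq[0])-np.cos(a)),4),round(-.18*(np.sin(a)-np.sin(seq[0])),4))
E
```

```text
0.05 0.0002 -0.009
0.13 0.0015 -0.0233
0.22 0.0043 -0.0393
0.32 0.0091 -0.0566
0.42 0.0156 -0.0734
0.52 0.0081 -0.016
0.62 0.0179 -0.0312
0.72 0.029 -0.0453
0.82 0.0416 -0.0582
0.92 0.0553 -0.0698
1.01 0.0133 -0.0092
1.1 0.0274 -0.0172
1.18 0.0405 -0.0232
1.25 0.0523 -0.0276
1.3 0.0609 -0.0302
1.33 0.0052 -0.0014
1.36 0.0105 -0.0026
1.38 0.014 -0.0033
```

```bash
python3 -m handwheel '[{"dx":0,"dy":0,"dz":-0.009,"ax":0,"ay":0,"az":0},{"dx":0,"dy":0.0015,"dz":-0.0233,"ax":0,"ay":0,"az":0},{"dx":0,"dy":0.0043,"dz":-0.0393,"ax":0,"ay":0,"az":0},{"dx":0,"dy":0.0091,"dz":-0.0566,"ax":0,"ay":0,"az":0},{"dx":0,"dy":0.0156,"dz":-0.0734,"ax":0,"ay":0,"az":0}]'
python3 -m handwheel '[{"dx":0,"dy":0,"dz":0,"ax":0,"ay":0,"az":0}]'
python3 - <<'E'
from h import *
grab('wrist','w8');grab('side','d8');delta([.4655,-.058,.029],104.4)
a=load('w8')['image'];b=load('d8')['image'][140:320,180:360]
cv2.imwrite('pics/c8.png',np.hstack([cv2.resize(a,(400,300)),cv2.resize(b,(300,300))]))
E
```

```text
time: 12.75
tool_pos: [0.48, -0.054, 0.1014]
tool_rot: [0.0, 0.613, 0.79, -0.001]
contact_force: [6.6, -5.3, -7.1]
gripper_width: 0.316
time: 12.88
tool_pos: [0.4806, -0.0539, 0.1024]
tool_rot: [0.001, 0.613, 0.79, -0.0]
contact_force: [1.0, -6.5, -3.3]
gripper_width: 0.316
t 12.97 pos [ 0.4803 -0.0539  0.1017] d [-0.0002 -0.0153  0.0727] rot [ 0.0005  0.0016 -0.0003] F [ 1.35 -5.9  -0.62] w 0.317
```

View pics/c8.png

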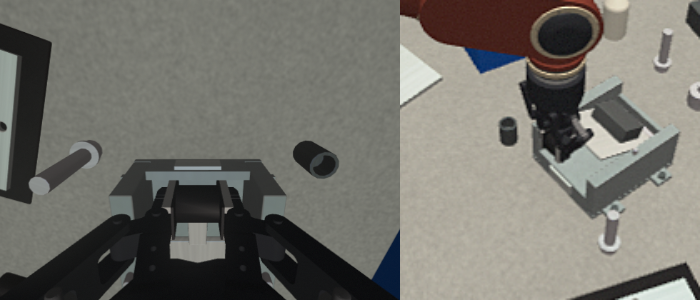

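The flap rises with the gripper (side view: plate tilted, boss at the fingers). Continue.

```bash
python3 -m handwheel '[{"dx":0,"dy":0.0081,"dz":-0.016,"ax":0,"ay":0,"az":0},{"dx":0,"dy":0.0179,"dz":-0.0312,"ax":0,"ay":0,"az":0},{"dx":0,"dy":0.029,"dz":-0.0453,"ax":0,"ay":0,"az":0},{"dx":0,"dy":0.0416,"dz":-0.0582,"ax":0,"ay":0,"az":0},{"dx":0,"dy":0.0553,"dz":-0.0698,"ax":0,"ay":0,"az":0}]'
python3 -m handwheel '[{"dx":0,"dy":0,"dz":0,"ax":0,"ay":0,"az":0}]'
python3 - <<'E'
from h import *
delta([.4655,-.058,.029],104.4)
E
```

```text
time: 13.6
tool_pos: [0.5322, -0.0405, 0.17]
tool_rot: [-0.001, 0.613, 0.79, -0.002]
contact_force: [0.3, -6.3, -4.1]
gripper_width: 0.322
time: 13.72
tool_pos: [0.5335, -0.0402, 0.171]
tool_rot: [-0.0, 0.613, 0.79, -0.001]
contact_force: [-0.7, -5.9, -1.5]
gripper_width: 0.315
t 13.72 pos [ 0.5335 -0.0402  0.171 ] d [-0.0002 -0.07    0.1421] rot [-0.002   0.0008  0.0002] F [-0.7  -5.91 -1.47] w 0.315
```

```bash
python3 -m handwheel '[{"dx":0,"dy":0.0133,"dz":-0.0092,"ax":0,"ay":0,"az":0},{"dx":0,"dy":0.0274,"dz":-0.0172,"ax":0,"ay":0,"az":0},{"dx":0,"dy":0.0405,"dz":-0.0232,"ax":0,"ay":0,"az":0},{"dx":0,"dy":0.0523,"dz":-0.0276,"ax":0,"ay":0,"az":0},{"dx":0,"dy":0.0609,"dz":-0.0302,"ax":0,"ay":0,"az":0}]'
python3 -m handwheel '[{"dx":0,"dy":0.0052,"dz":-0.0014,"ax":0,"ay":0,"az":0},{"dx":0,"dy":0.0105,"dz":-0.0026,"ax":0,"ay":0,"az":0},{"dx":0,"dy":0.013,"dz":-0.0031,"ax":0,"ay":0,"az":0},{"dx":0,"dy":0.013,"dz":-0.0031,"ax":0,"ay":0,"az":0},{"dx":0,"dy":0.013,"dz":-0.0031,"ax":0,"ay":0,"az":0}]'
python3 - <<'E'
from h import *
grab('wrist','w9');grab('side','d9');grab('scene','s9');delta([.4655,-.058,.029],104.4)
a=load('s9')['image'][150:340,150:340];b=load('d9')['image'][130:300,200:370]
cv2.imwrite('pics/c9.png',np.hstack([cv2.resize(a,(400,400)),cv2.resize(b,(400,400))]))
E
```

```text
time: 14.35
tool_pos: [0.5914, -0.0252, 0.2006]
tool_rot: [-0.001, 0.613, 0.79, -0.002]
contact_force: [-1.0, -5.8, -1.1]
gripper_width: 0.313
time: 14.98
tool_pos: [0.6039, -0.0219, 0.2037]
tool_rot: [-0.001, 0.613, 0.79, -0.002]
contact_force: [-0.9, -5.0, -0.1]
gripper_width: 0.316
t 15.12 pos [ 0.6039 -0.022   0.2037] d [-0.0005 -0.1423  0.1753] rot [-0.0042  0.0001 -0.0003] F [-1.84 -5.69  1.  ] w 0.316
```

View pics/c9.png

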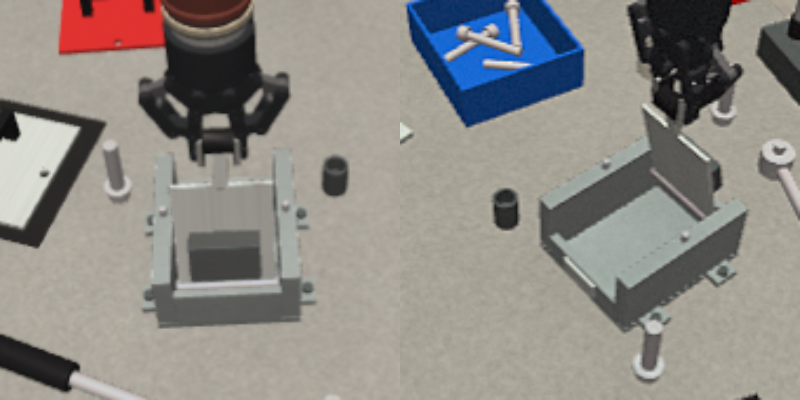

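View pics/w9.png

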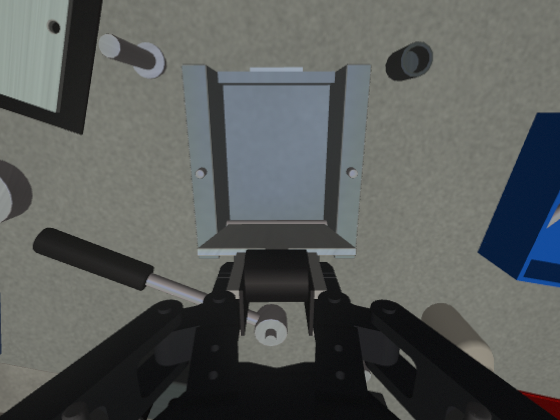

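Scene/side views: flap nearly upright, held by the boss; cover on the mat. Check the angle by a plane fit to the plate.

```bash
python3 - <<'E'
from h import *
H=np.array([.5765,-.0295]);a=np.radians(14.4);ux=np.array([np.cos(a),np.sin(a)]);uy=np.array([-ux[1],ux[0]])
for n in('s9','d9'):
    f=load(n);P=cloud(f);X=(P[...,:2]-H)@ux;Y=(P[...,:2]-H)@uy;Z=P[...,2]
    m=(f['z_map']>0)&(abs(Y)<.05)&(X>.03)&(X<.075)&(Z>.10)&(Z<.165)
    x,z=X[m],Z[m]
    for it in range(6):
        A=np.c_[z,np.ones(len(z))];c=np.linalg.lstsq(A,x,rcond=None)[0];r=x-A@c;k=abs(r)<max(.003,2*r.std());x,z=x[k],z[k]
    # x decreasing with z: tan(a)=dz/-dx
    print(n,m.sum(),len(x),'angle',np.arctan2(1,-c[0]),'x at hinge height',A[:1]*0+c[0]*.048+c[1],r.std())
    print(np.histogram(X[m],8),)
# boss in wrist
f=load('w9');
D=load('d9');S=load('s9')
P=cloud(D);
E
```

```text
s9 1229 935 angle 1.3258520957987585 x at hinge height [[0.06828911 0.06828911]] 0.001264540067117721
(array([159, 357, 325, 132,  75,  53,  54,  74]), array([0.03596789, 0.04084533, 0.04572277, 0.0506002 , 0.05547764,
       0.06035508, 0.06523251, 0.07010995, 0.07498739]))
d9 415 355 angle 1.3282756528472421 x at hinge height [[0.06177133 0.06177133]] 0.0006581047240582916
(array([115, 116, 115,  19,   0,   2,  15,  33]), array([0.03195733, 0.03728582, 0.04261431, 0.0479428 , 0.05327129,
       0.05859978, 0.06392827, 0.06925677, 0.07458526]))
```

```bash
python3 -m handwheel '[{"dx":0,"dy":0.0025,"dz":-0.0005,"ax":0,"ay":0,"az":0},{"dx":0,"dy":0.005,"dz":-0.001,"ax":0,"ay":0,"az":0},{"dx":0,"dy":0.005,"dz":-0.001,"ax":0,"ay":0,"az":0},{"dx":0,"dy":0.005,"dz":-0.001,"ax":0,"ay":0,"az":0},{"dx":0,"dy":0.005,"dz":-0.001,"ax":0,"ay":0,"az":0}]'
python3 - <<'E'
from h import *
grab('side','d10');grab('scene','s10');delta([.4653,-.058,.0293],104.4)
H=np.array([.5765,-.0295]);a=np.radians(14.4);ux=np.array([np.cos(a),np.sin(a)]);uy=np.array([-ux[1],ux[0]])
for n in('s10','d10'):
    f=load(n);P=cloud(f);X=(P[...,:2]-H)@ux;Y=(P[...,:2]-H)@uy;Z=P[...,2]
    m=(f['z_map']>0)&(abs(Y)<.05)&(X>.03)&(X<.075)&(Z>.10)&(Z<.165);x,z=X[m],Z[m]
    for it in range(6):
        A=np.c_[z,np.ones(len(z))];c=np.linalg.lstsq(A,x,rcond=None)[0];r=x-A@c;k=abs(r)<max(.003,2*r.std());x,z=x[k],z[k]
    print(n,len(x),'angle',np.arctan2(1,-c[0]),r.std())
    m=(f['image'].max(2)<70)&(P[...,2]>.042)&(P[...,2]<.065)&(abs(P[...,0]-.5)<.09)&(abs(P[...,1]+.333)<.09);print('bar',P[m].mean(0).round(3))
# flap line from hinge (est) through boss: hold point
s=manip.state();p=s['tool_pos'];h=H+ux*.065;print('boss angle from hinge',np.arctan2(p[2]+.0187-.048,-(p[:2]-h)@ux), np.hypot(p[2]+.0187-.048,(p[:2]-h)@ux),s['joint_vel'].round(3))
a=load('s10')['image'][150:340,60:340];cv2.imwrite('pics/c10.png',cv2.resize(a,None,fx=2.5,fy=2.5))
# control: verticals: cover-free check of tilt bias using bench plane
for n in('s10','d10'):
    f=load(n);P=cloud(f);m=(f['z_map']>0)&(abs(P[...,2])<.01)&(abs(P[...,0]-.55)<.3)&(abs(P[...,1]+.05)<.3);Q=P[m];c=np.linalg.lstsq(np.c_[Q[:,:2],np.ones(len(Q))],Q[:,2],rcond=None)[0];print('bench tilt',c.round(4))
E
```

```text
time: 15.75
tool_pos: [0.6086, -0.0208, 0.2047]
tool_rot: [-0.001, 0.613, 0.79, -0.002]
contact_force: [-1.9, -5.0, 1.0]
gripper_width: 0.317
t 15.85 pos [ 0.6086 -0.0207  0.2047] d [-0.0005 -0.1473  0.176 ] rot [-0.0046  0.     -0.0006] F [-2.47 -4.85  0.7 ] w 0.32
s10 914 angle 1.352939285869745 0.0012147093875357476
bar [ 0.506 -0.331  0.052]
d10 375 angle 1.3545843642575153 0.0007038606310904332
bar [ 0.501 -0.336  0.052]
boss angle from hinge 1.3917878195488187 0.17821116157607939 [ 0.    -0.001 -0.002 -0.001 -0.     0.002]
bench tilt [-0.0026 -0.0018  0.0027]
bench tilt [-0.001  -0.0031  0.0007]
```

View pics/c10.png

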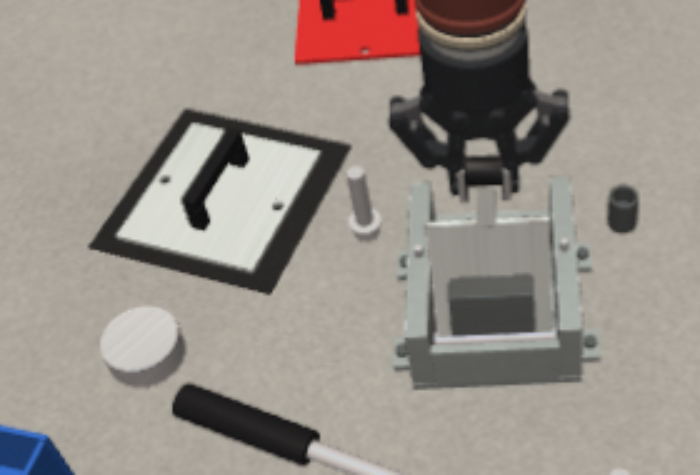

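```bash
python3 -m handwheel '[{"dx":0,"dy":0,"dz":0,"ax":0,"ay":0,"az":0},{"dx":0,"dy":0,"dz":0,"ax":0,"ay":0,"az":0},{"dx":0,"dy":0,"dz":0,"ax":0,"ay":0,"az":0},{"dx":0,"dy":0,"dz":0,"ax":0,"ay":0,"az":0}]'
python3 - <<'E'
from h import *
print(manip.state()['tool_pos']);print(manip.job_done())
E
```

```text
time: 16.35
tool_pos: [0.6086, -0.0207, 0.2046]
tool_rot: [-0.001, 0.613, 0.79, -0.002]
contact_force: [-1.3, -5.2, 0.7]
gripper_width: 0.318
[ 0.60860532 -0.02073228  0.20464465]
the job is handed in; nothing more can be done
None
```

I lifted the cover off the pins and set it flat on the mat. I then gripped the boss, swung the flap up its 180 mm arc and handed the job in at about 16.4 s while holding it near balance. The hand-in gave no verdict.

- **Cover:** it lies handle up, about 2–6 mm from the mat's centre. The arm touched nothing there after the release.
- **Flap angle:** my estimates did not fully agree. The plate fits in the two views gave 1.353 and 1.355 rad, and the arm's position gave 1.36 to 1.39 rad. All are inside 1.288–1.468 rad, and I took it as about 1.37. The flap never came near the rear stop.
- **Hold:** the joints were at rest, and the opening of about 27 mm fits the 28 mm boss. I had no direct reading of the grip force on the boss; the wrist showed about 5 N.
- **Other objects:** the bolt, socket, tin and wrench in the last scene view look undisturbed. I judged that by eye and did not measure it. The oiler and rear bolt were not in that crop.

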